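Stand the display reels on their own cartons

ROBOT

A 6-joint arm with a two-finger parallel gripper is mounted at the origin on the work surface. World frame = base frame: x ahead of the robot, y to its left, z up, the work surface at z = 0. Lengths are in m, angles in degrees, forces in N, time in s.
With the tool pointing down it reaches from about 0.25 to 0.725 m from the base axis. Payload 9.7 kg.
Tool frame: the origin (TCP) lies between the finger pads; the fingertips stand 11 mm ahead of it and the grasp point (between the pads) lies 8 mm behind it; z points along the fingers, x is the direction in which the jaws open and shut, and the axes are right-handed (so a half turn about z gives the same grasp; the last joint's range is limited). The gripper opens to 85 mm and grips with 20 to 120 N. Pads are 22 mm wide; open, the fingers measure 114 mm over their backs; the gripper's body (76 mm by 85 mm) begins 54 mm behind the grasp point. The pads swing forward as they close: fully open they stand 13 mm farther back than shut.
Start: joints at [-69.729, 4.979, 10.078, 95.1, 0, 90], TCP at [0.191, -0.516, 0.242] pointing down, gripper open.
Joint ranges: [-179.16, 179.16], [-48.56, 103.87], [-65.8, 70.77], [-126.05, 130.52], [-82.76, 87.17], [-180, 180]. Speed limits (degrees/s): [127.2, 127.2, 147.25, 180, 180, 180].

INTERFACE

Orientations are given as [roll, pitch, yaw] about the fixed x, y, z axes, in that order (R = Rz(yaw) Ry(pitch) Rx(roll)).
In Python, from workcell import get_obs, camera, job_done gives the robot as it stands.
- The arm moves only by the tool arm_command, never from a script. Its argument "increments" is a list of rows, each a list of 2 entries, a list of its own where there are three numbers: the shift along the tool's x, y, z in units of 25 mm (1.0 is 25 mm), then the turn about the tool's z in units of 6 degrees (1.0 is 6 degrees). In form: [[[dx, dy, dz], roll], ...]. A call has 1 to 5 rows; each row is the pose to reach, as a shift and turn from the pose measured when the call began, along the tool's axes at that moment; what a row does not reach only later rows make up. A row lasts 1/10 s, in which the tool goes at most 50 mm and 8.59 degrees, less where a joint would pass 70% of its speed; a pose out of reach is approached as far as the arm can. A call with a gripper value outside its range is refused whole. "claw" is the closure, from -1 (fully open) to 1 (shut), so that 0 is half open, set as the call begins (left out, the last holds). The fingers move at their own pace and stop on an object; "force" is the grip in N (left out, the last holds). Time passes only in rows, so rows that repeat a pose let the fingers close. It gives the time, the measured TCP pose, the force and the opening at its end, in the units of the state.
- get_obs(): the state, without advancing time (a new reading comes with each control period).
- camera(name): name is "side" or "top" or "wrist"; returns a dict with "frame" (384x512x3 uint8, red, green, blue), "range_z" (384x512 float32, m along the optical axis (not along the pixel's ray), 0 where there is no reading), "K" (3x3 intrinsics, pixels), "R" (3x3) and "t" (3): a world point X has camera coordinates R X + t; the wrist camera has in their place "hand_eye" (4x4, takes a point from camera to tool coordinates, whose origin is the TCP and whose axes are the tool frame's). Camera axes: x right, y down, z forward; pixel columns grow to the right and rows downward; lengths in m; the calibration is good to about 2 mm. A picture is of the moment at which its call begins: read the wrist's pose just before it.
- job_done(): hands the job in, once; it reports no verdict.
The state is a dict: "time": time; "q": joint angles; "qd": joint speeds; "joint_efforts": joint torques, N m; "ee_pos": TCP position; "tcp_rot": TCP orientation; "wrist_force": force on the tool from outside, world axes, zero at the start; "torque": the same for the moment, N m; "opening": finger opening in m.
Only numpy, scipy, OpenCV 4.12 (cv2) and the standard library are available. Lean on these libraries where they do the work, as an engineer would, in place of code of your own. Each camera call takes 0.05 s, during which the arm holds its last target.

TASK

Customers have left the display reels on the counter: stand each one upright on the middle of the lid of its own carton, any way round. The three spinning reels go by size, the small, medium and large one each on the small, medium or large oblong carton; the round overhead reel goes on the square carton. Do not knock a reel over, and leave the two spools of line lying where they are.

Things in the scene. Friction and masses are not known exactly. Their poses are not given: they have to be found in the camera images.
- small_reel_lip (a point): the small of three alike spinning reels, 88 mm tall, upright on its 27 mm round tail knob. Point: on the spool's axis, level with the spool's top rim, 81 mm above the support; a cap stands 7 mm higher. Below it the spool is a 38 mm cylinder, free to grip in any direction for 23 mm; then come bail and arms, 27 mm from the axis. z up; foot 42 mm to -x, crank knob 52 mm to +x+y, both under 56 mm high. 190 g or so
- medium_reel_lip (a point): the medium of three alike spinning reels, 110 mm tall, upright on its 34 mm round tail knob. Point: on the spool's axis, level with the spool's top rim, 101 mm above the support; a cap stands 9 mm higher. Below it the spool is a 48 mm cylinder, free to grip in any direction for 29 mm; then come bail and arms, 34 mm from the axis. z up; foot 52 mm to -x, crank knob 65 mm to +x+y, both under 70 mm high. 270 g or so
- large_reel_lip (a point): the large of three alike spinning reels, 137 mm tall, upright on its 42 mm round tail knob. Point: on the spool's axis, level with the spool's top rim, 126 mm above the support; a cap stands 11 mm higher. Below it the spool is a 60 mm cylinder, free to grip in any direction for 36 mm; then come bail and arms, 42 mm from the axis. z up; foot 65 mm to -x, crank knob 81 mm to +x+y, both under 88 mm high. 420 g or so
- round_reel_center (a point): round overhead reel, 56 mm tall, on its flat foot. Point: centre of the frame, on the spool's axis, 31 mm above the support. y along the spool's axis, z up. Round black side plates 50 mm across, frame 50 mm wide along y; foot 60 mm long along x; a crank on the +y side reaches 53 mm along y and 31 mm along x either way. Grip it across the plates along x (50 mm at this height). 280 g or so
- small_box_lid (a point): the small one of three oblong teal reel cartons with a side view of a spinning reel drawn life-size on the lid; 110 x 80 x 58 mm (x, y, z), does not shift. The point is the middle of the lid's top face; x along the long side, z up
- medium_box_lid (a point): the medium one of three oblong teal reel cartons with a side view of a spinning reel drawn life-size on the lid; 138 x 100 x 66 mm (x, y, z), does not shift. The point is the middle of the lid's top face; x along the long side, z up
- large_box_lid (a point): the large one of three oblong teal reel cartons with a side view of a spinning reel drawn life-size on the lid; 166 x 120 x 76 mm (x, y, z), does not shift. The point is the middle of the lid's top face; x along the long side, z up
- square_box_lid (a point): square teal reel carton, 110 x 110 x 64 mm, with a round overhead reel drawn on the lid; does not shift. The point is the middle of the lid's top face; z up
- line_a_center (a point): spool of fishing line lying flat on the counter on the robot's left side, black flanges, 60 mm across, 24 mm high, loose; the point is its centre. To be left where it is
- line_b_center (a point): spool of fishing line lying flat on the counter on the robot's right side, black flanges, 60 mm across, 24 mm high, loose; the point is its centre. To be left where it is

How it is judged (in metres and radians):
At the end, for the whole second after the job is handed in: Each reel stands upright (within 7 degrees) and at rest on the lid of its own carton, with its listed point within 15 mm, seen from above, of the middle of the lid; all released (horizontal distance between small_reel_lip and small_box_lid below 0.015 m and z of small_reel_lip in the frame of small_box_lid between 0.0748 and 0.0868 m and angle between each of small_reel_lip, medium_reel_lip, large_reel_lip, round_reel_center's own z axis and vertical below 0.12 rad and linear speed of each of small_reel, medium_reel, large_reel, round_reel below 0.02 m/s and angular speed of each of small_reel, medium_reel, large_reel, round_reel below 0.2 rad/s and horizontal distance between medium_reel_lip and medium_box_lid below 0.015 m and z of medium_reel_lip in the frame of medium_box_lid between 0.095 and 0.107 m and horizontal distance between large_reel_lip and large_box_lid below 0.015 m and z of large_reel_lip in the frame of large_box_lid between 0.1202 and 0.1323 m and horizontal distance between round_reel_center and square_box_lid below 0.015 m and z of round_reel_center in the frame of square_box_lid between 0.025 and 0.037 m); the robot touches nothing.
It fails at once if a reel is knocked over (angle between any of small_reel_lip, medium_reel_lip, large_reel_lip, round_reel_center's own z axis and vertical above 0.7 rad).
It fails at once if a spool of line is shifted (distance of line_a_center from where it was at the start of the episode above 0.025 m).
It fails at once if a spool of line is shifted (distance of line_b_center from where it was at the start of the episode above 0.025 m).
It also fails if it takes over 122 s, if anything falls off the work surface, if the arm or the gripper's body presses on something with over 40 N, if the wrist force passes 120 N, or if a joint passes its speed limit or range.

## Working session

There is one attempt and no reset: what is moved stays moved. The work goes in short steps, Python scripts to look and compute and a tool call to move; the robot and the scene stay as the last step left them, time stands still between calls to the robot, and variables do not carry over. Pictures are saved under pics/ and viewed, and the job is handed in when it is done.

Besides the shell and the picture viewer there is one more tool, called after "Emit:" by a JSON object that holds its "op" and its "data", one argument or row to a line. arm_command: Moves the arm, as the interface text tells. Its arguments: {"type":"object","properties":{"increments":{"type":"array"},"claw":{"type":"number"},"force":{"type":"number"}},"required":["increments"]}

```bash
ls; mkdir -p pics; python3 - <<'E'
from workcell import get_obs, camera
import cv2,numpy as np
print(get_obs())
for n in("side","top","wrist"):
    c=camera(n); np.savez(f"pics/{n}0.npz",**c); cv2.imwrite(f"pics/{n}0.png",c["frame"][:,:,::-1])
    print(n,c["K"].tolist(),[ (k,c[k].tolist()) for k in c if k in("R","t","hand_eye")])
E
```

```text
pics
{'time': 0.0, 'q': array([-6.97306244e+01,  5.01192546e+00,  1.00349401e+01,  9.50991039e+01,
        1.93839271e-04,  8.99997011e+01]), 'qd': array([ 0.03289003,  0.02691016, -0.04315495, -0.01143221,  0.10615821,
       -0.02554999]), 'joint_efforts': array([-2.67953851e-06, -5.20370579e+01,  4.64821100e+01,  1.56774156e-02,
        1.37113107e-04, -3.81585664e-05]), 'ee_pos': array([ 0.19046787, -0.51574592,  0.24157949]), 'tcp_rot': array([-1.79999806e+02,  7.60892422e-02, -6.97303255e+01]), 'wrist_force': array([-0.77218504,  0.06297433,  0.02736496]), 'torque': array([-0.01443282,  0.0420141 ,  0.03476969]), 'opening': 0.08565062641887246}
side [[475.46046235419385, 0.0, 250.20034548536677], [0.0, 475.46046235419385, 180.92528317290518], [0.0, 0.0, 1.0]] [('R', [[-0.8819147678719153, -0.47137664652974315, -0.005513557454082487], [-0.29354889360571956, 0.5582871257896771, -0.7759797241167836], [0.3688568682731606, -0.6827294795772885, -0.630733754007062]]), ('t', [0.4561411164557755, 0.25799922395713654, 1.1991962353921852])]
top [[393.35048261899976, 0.0, 250.49285789411937], [0.0, 393.35048261899976, 189.2569496168827], [0.0, 0.0, 1.0]] [('R', [[-2.769259911692313e-05, -0.9999781930214089, 0.006603992334765841], [-0.984373897699164, -0.001135644121811147, -0.1760873074386235], [0.1760909672915555, -0.0065056739901633255, -0.984352400029714]]), ('t', [-0.009488381189258594, 0.5401270179506275, 1.076276145472221])]
wrist [[271.1067694274123, 0.0, 256.70580694767045], [0.0, 271.1067694274123, 196.59777721744666], [0.0, 0.0, 1.0]] [('hand_eye', [[0.999998118840062, -0.0019133285148548351, 0.00031857547021895045, -0.00044812082172096535], [0.0017591544613788008, 0.963807786397668, 0.26659230344255525, -0.06756316839563309], [-0.0008171241747698211, -0.2665912415163346, 0.9638093391614655, -0.13100970632796252], [0.0, 0.0, 0.0, 1.0]])]
```

View pics/top0.png

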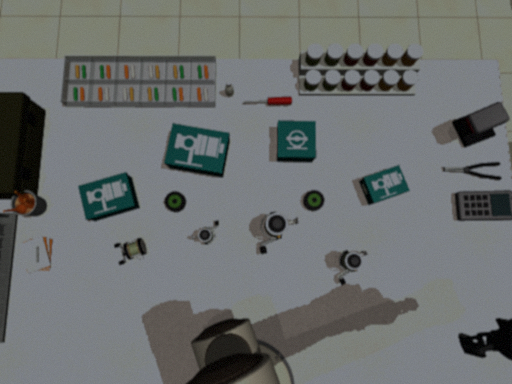

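View pics/side0.png

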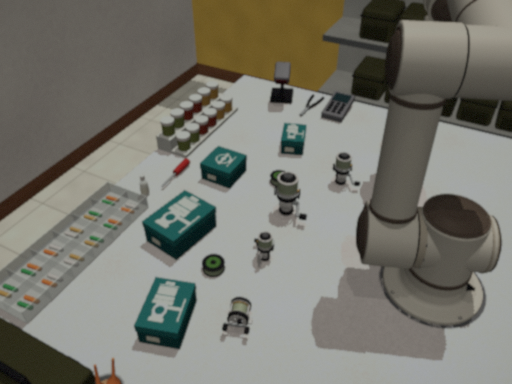

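The top view shows the large carton at (197,149), square at (296,140), medium at (108,196) and small at (385,183). The large reel is at (275,223), small at (205,235), medium at (350,260) and round at (133,249). The line spools are at (175,201) and (313,200). Next I measure with depth.

```bash
cat > h.py <<'E'
import numpy as np,cv2
def cloud(c):
    z=c["range_z"];v,u=np.mgrid[:z.shape[0],:z.shape[1]]
    K=c["K"];P=np.stack([(u-K[0,2])/K[0,0]*z,(v-K[1,2])/K[1,1]*z,z],-1)
    W=(P-c["t"])@c["R"]; W[z==0]=np.nan
    return W
E
python3 - <<'E'
from h import *
for n in("top","side"):
    c=np.load(f"pics/{n}0.npz");W=cloud(c)
    Z=W[...,2]
    print(n,"table z",np.nanmedian(Z[np.abs(Z)<.02]))
    f=c["frame"].astype(int)
    ok={"top":dict(L=(197,149,45),S=(296,140,35),M=(108,196,42),s=(385,183,35)),"side":dict(L=(180,222,55),S=(223,166,35),M=(167,310,55),s=(293,137,25))}[n]
    for k,(u,v,r) in ok.items():
        h=dict(L=.076,S=.064,M=.066,s=.058)[k]
        m=np.zeros(Z.shape,bool);m[v-r:v+r,u-r:u+r]=1
        m&=np.abs(Z-h)<.008
        n_,l,st,_=cv2.connectedComponentsWithStats(m.astype(np.uint8)); i=1+np.argmax(st[1:,4]); m=l==i
        p=W[m];rc=cv2.minAreaRect(p[:,:2].astype(np.float32))
        print(k,m.sum(),"rect",np.round(rc[0],4),np.round(rc[1],4),round(rc[2],1),"z",np.median(p[:,2]).round(4),"mean",p.mean(0).round(4))
    rk={"top":dict(L=(275,223,25),s=(205,235,20),M=(350,260,22),R=(133,249,22),la=(175,201,14),lb=(313,200,14)),"side":dict(L=(288,193,28),s=(264,245,20),M=(343,168,22),R=(237,315,25),la=(213,265,15),lb=(278,178,12))}[n]
    for k,(u,v,r) in rk.items():
        m=np.zeros(Z.shape,bool);m[v-r:v+r,u-r:u+r]=1
        p=W[m];zs=p[:,2];print(k,"zmax",np.nanmax(zs).round(4))
        lip=dict(L=.126,s=.081,M=.101,R=.045,la=.024,lb=.024)[k]
        for lo,hi in((lip-.012,lip-.003),(lip-.003,lip+.003),(lip+.003,lip+.013)):
            q=p[(zs>lo)&(zs<hi)]
            if len(q)>3:
                (a,b),rr=cv2.minEnclosingCircle(q[:,:2].astype(np.float32))
                print("  ",round(lo,3),len(q),"mean",q.mean(0).round(4),"circ",round(a,4),round(b,4),round(rr,4))
E
python3 - <<'E'
import cv2,numpy as np
f=cv2.imread('pics/top0.png')
a=cv2.resize(f[160:290,90:410],None,fx=2.5,fy=2.5,interpolation=cv2.INTER_CUBIC);cv2.imwrite('pics/topz.png',a)
f=cv2.imread('pics/side0.png')
a=cv2.resize(f[130:350,190:390],None,fx=2.7,fy=2.7,interpolation=cv2.INTER_CUBIC);cv2.imwrite('pics/sidez.png',a)
E
```

```text
top table z -0.0003994717177029859
L 2408 rect [0.6555 0.1447] [0.1668 0.1213] 80.4 z 0.0753 mean [0.6541 0.144  0.0753]
S 1402 rect [ 0.6865 -0.1426] [0.1086 0.1124] 89.2 z 0.0632 mean [ 0.6849 -0.1421  0.0632]
M 1781 rect [0.5191 0.3969] [0.1015 0.1398] 16.9 z 0.0652 mean [0.5182 0.3959 0.0652]
s 1082 rect [ 0.5551 -0.3957] [0.0802 0.1113] 19.3 z 0.0574 mean [ 0.5543 -0.3946  0.0573]
L zmax 0.1408
   0.114 21 mean [ 0.4243 -0.0719  0.122 ] circ 0.4345 -0.0765 0.0291
   0.123 278 mean [ 0.4352 -0.0765  0.1261] circ 0.4349 -0.0767 0.0299
   0.129 97 mean [ 0.4344 -0.0774  0.1349] circ 0.4332 -0.0819 0.0258
s zmax 0.0912
   0.069 14 mean [0.4104 0.1139 0.0763] circ 0.4086 0.1158 0.0186
   0.078 106 mean [0.4086 0.1157 0.0808] circ 0.4088 0.1161 0.0188
   0.084 37 mean [0.408  0.1162 0.0873] circ 0.4105 0.1182 0.0175
M zmax 0.1135
   0.089 31 mean [ 0.3378 -0.2712  0.0953] circ 0.3389 -0.2813 0.0241
   0.098 171 mean [ 0.3394 -0.2806  0.101 ] circ 0.3389 -0.2809 0.0239
   0.104 68 mean [ 0.3392 -0.28    0.1082] circ 0.3371 -0.2824 0.0206
R zmax 0.06
   0.033 120 mean [0.3671 0.3343 0.0
[... 1593 characters left out ...]
[ 0.3418 -0.2761  0.1085] circ 0.3459 -0.2747 0.0163
R zmax 0.0587
   0.033 199 mean [0.3656 0.3434 0.0373] circ 0.3681 0.3346 0.0462
   0.042 146 mean [0.3714 0.3241 0.0452] circ 0.3739 0.3207 0.033
   0.048 226 mean [0.3737 0.321  0.052 ] circ 0.3752 0.32 0.0305
la zmax 0.0288
   0.012 50 mean [0.5053 0.2226 0.0177] circ 0.5123 0.213 0.0295
   0.021 288 mean [0.5112 0.2137 0.024 ] circ 0.5126 0.2138 0.0314
   0.027 15 mean [0.5105 0.2188 0.0276] circ 0.511 0.2144 0.0286
lb zmax 0.1423
   0.012 24 mean [ 0.5279 -0.182   0.018 ] circ 0.5223 -0.1938 0.0298
   0.021 73 mean [ 0.5276 -0.1922  0.0239] circ 0.5167 -0.1925 0.0304
   0.027 7 mean [ 0.5223 -0.1888  0.0279] circ 0.5167 -0.1877 0.0263
```

View pics/topz.png

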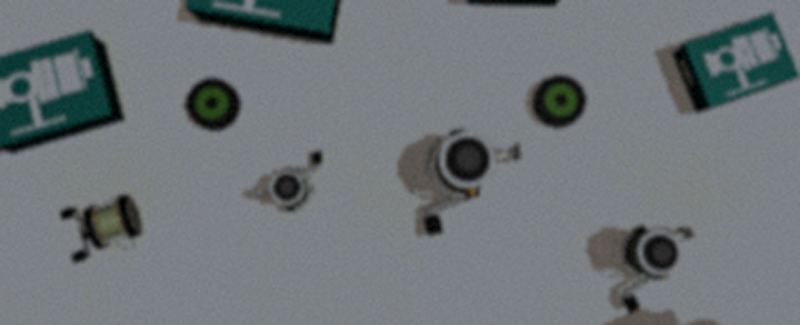

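View pics/sidez.png

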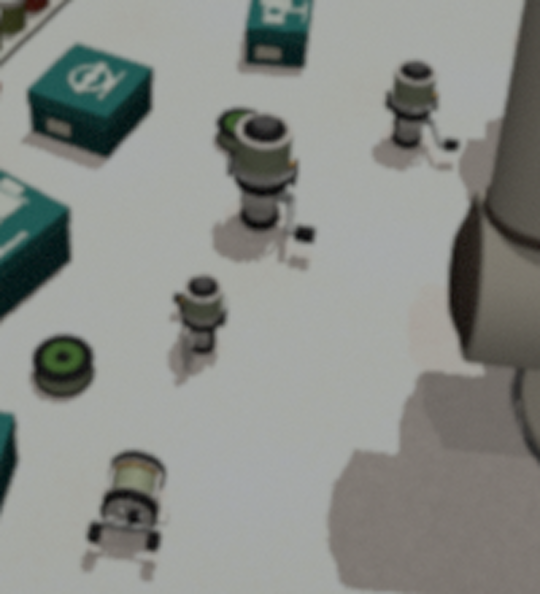

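```bash
cat > to.py <<'E'
import sys,numpy as np
from scipy.spatial.transform import Rotation as Ro
from workcell import get_obs
x,y,z,yaw=map(float,sys.argv[1:5]); o=get_obs()
R=Ro.from_euler('xyz',o["tcp_rot"],degrees=True)
d=R.inv().apply(np.array([x,y,z])-o["ee_pos"])
D=(R.inv()*Ro.from_euler('xyz',[180,0,yaw],degrees=True)).as_rotvec(degrees=True)
print("pos",o["ee_pos"].round(4),"rpy",o["tcp_rot"].round(2),"q6",o["q"][5].round(1),"open",o["opening"].round(4),"F",o["wrist_force"].round(1))
print("units",(d/.025).round(2),"roll",(D[2]/6).round(2),"dist",np.linalg.norm(d).round(3),"rotvec",D.round(1))
E
python3 to.py .435 -.0765 .26 0
python3 - <<'E'
from h import *
from scipy.optimize import minimize
for n,(u,v,r) in dict(top=(133,249,24),side=(237,315,30)).items():
    c=np.load(f"pics/{n}0.npz");W=cloud(c)
    p=W[v-r:v+r,u-r:u+r].reshape(-1,3)
    q=p[p[:,2]>.047][:,:2]; q=q[np.linalg.norm(q-np.median(q,0),axis=1)<.05]
    rc=cv2.minAreaRect(q.astype(np.float32));print(n,len(q),rc)
    q=p[p[:,2]>.012][:,:2]
    x=q-q.mean(0);w,V=np.linalg.eigh(x.T@x);print("axis",V[:,1],np.degrees(np.arctan2(-V[0,1]*np.sign(V[1,1]),abs(V[1,1]))),q.mean(0))
    a=np.radians(13);e=np.array([-np.sin(a),np.cos(a)]);f=np.array([np.cos(a),np.sin(a)])
    for zl in(.015,.03,.045): 
        q=p[p[:,2]>zl][:,:2];print(zl,"y",np.percentile(q@e,[0.5,99.5]).round(4),"x",np.percentile(q@f,[.5,99.5]).round(4))
E
python3 -c "
import cv2
f=cv2.imread('pics/top0.png');cv2.imwrite('pics/rr.png',cv2.resize(f[220:275,100:165],None,fx=9,fy=9,interpolation=cv2.INTER_CUBIC))"
```

```text
top 181 ((0.37185150384902954, 0.3193565011024475), (0.03860117122530937, 0.05755788832902908), 17.43025016784668)
axis [-0.30454391  0.9524983 ] 17.730726675341465 [0.37037728 0.32201279]
0.015 y [0.1981 0.2784] x [0.4015 0.4599]
0.03 y [0.198  0.2779] x [0.4015 0.4599]
0.045 y [0.1991 0.2553] x [0.4139 0.4561]
side 264 ((0.37440595030784607, 0.3207626938819885), (0.03974577412009239, 0.058332789689302444), 18.879100799560547)
axis [-0.26310199  0.96476802] 15.254203478329092 [0.36925449 0.33182164]
0.015 y [0.2007 0.2811] x [0.4031 0.4623]
0.03 y [0.2007 0.2812] x [0.403  0.4622]
0.045 y [0.2003 0.2566] x [0.4153 0.4584]Traceback (most recent call last):
  File "to.py", line 8, in <module>
    print("pos",o["ee_pos"].round(4),"rpy",o["tcp_rot"].round(2),"q6",o["q"][5].round(1),"open",o["opening"].round(4),"F",o["wrist_force"].round(1))
                                                                                                ^^^^^^^^^^^^^^^^^^
AttributeError: 'float' object has no attribute 'round'
```

View pics/rr.png

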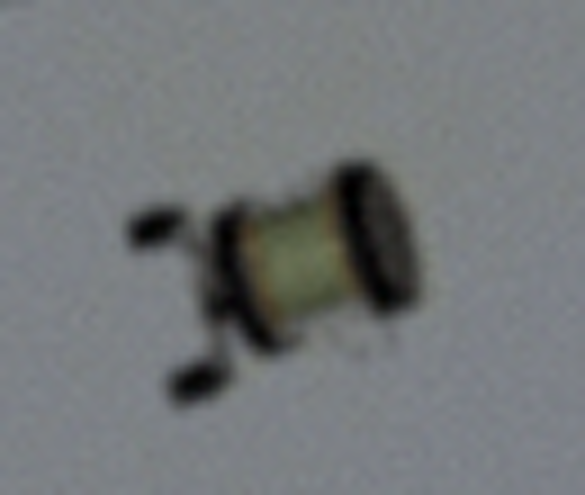

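The round reel's crank is on the left (+y) with its handles at (155,228) and (197,383), which puts its yaw at about 17°. I'll refine that later with the wrist camera.

```bash
sed -i 's/o\["opening"\].round(4)/round(float(o["opening"]),4)/; s/o\["wrist_force"\]/np.array(o["wrist_force"])/' to.py; python3 to.py .435 -.0765 .26 0
```

```text
pos [ 0.1905 -0.5158  0.2418] rpy [-1.800e+02  5.000e-02 -6.973e+01] q6 90.0 open 0.0854 F [-0.   0.4  0.1]
units [-13.1  -15.26  -0.72] roll -11.62 dist 0.503 rotvec [ -0.    0.  -69.7]
```

Emit:
{"op": "arm_command", "data": {
  "increments": [
    [[-1.2,-1.4,-0.2],-1.1],
    [[-2.4,-2.8,-0.4],-2.3],
    [[-3.7,-4.2,-0.6],-3.5],
    [[-5.0,-5.7,-0.7],-4.7],
    [[-6.2,-7.2,-0.7],-5.9]
  ],
  "claw": -1,
  "force": 40
}}

```text
time: 0.65
ee_pos: [0.306, -0.3063, 0.2597]
tcp_rot: [-180.0, 0.0, -34.1]
wrist_force: [1.3, -0.4, 1.3]
opening: 0.0852
```

```bash
python3 to.py .435 -.0765 .26 0
```

```text
pos [ 0.306  -0.3063  0.2597] rpy [-179.97    0.    -34.07] q6 79.0 open 0.0852 F [ 1.3 -0.4  1.3]
units [-8.800e-01 -1.051e+01 -1.000e-02] roll -5.68 dist 0.264 rotvec [ -0.   -0.  -34.1]
```

Emit:
{"op": "arm_command", "data": {
  "increments": [
    [[-0.2,-1.9,0],-1.2],
    [[-0.4,-3.8,0],-2.4],
    [[-0.6,-5.7,0],-3.6],
    [[-0.8,-7.6,0],-4.7],
    [[-0.9,-9.4,0],-5.7]
  ]
}}

```text
time: 1.15
ee_pos: [0.4194, -0.097, 0.26]
tcp_rot: [-180.0, -0.0, 0.4]
wrist_force: [1.5, -1.4, -0.3]
opening: 0.0857
```

```bash
python3 to.py .435 -.0765 .18 0
```

```text
pos [ 0.4194 -0.097   0.26  ] rpy [-1.7998e+02 -4.0000e-02  4.2000e-01] q6 76.5 open 0.0857 F [ 1.5 -1.4 -0.3]
units [ 0.63 -0.81  3.2 ] roll 0.07 dist 0.084 rotvec [-0.  -0.   0.4]
```

Emit:
{"op": "arm_command", "data": {
  "increments": [
    [[0.6,-0.8,0],0.1],
    [[0.6,-0.8,0],0.1]
  ]
}}

```text
time: 1.35
ee_pos: [0.4354, -0.0743, 0.2594]
tcp_rot: [-179.9, 0.0, 0.0]
wrist_force: [0.1, -0.4, -0.6]
opening: 0.0853
```

```bash
cat >> h.py <<'E'
def wcloud():
    from workcell import get_obs,camera
    from scipy.spatial.transform import Rotation as Ro
    o=get_obs();c=camera("wrist")
    z=c["range_z"];v,u=np.mgrid[:z.shape[0],:z.shape[1]];K=c["K"]
    P=np.stack([(u-K[0,2])/K[0,0]*z,(v-K[1,2])/K[1,1]*z,z],-1)
    H=c["hand_eye"];T=P@H[:3,:3].T+H[:3,3]
    R=Ro.from_euler('xyz',o["tcp_rot"],degrees=True).as_matrix()
    W=T@R.T+o["ee_pos"];W[z==0]=np.nan
    return W,c["frame"],o,T
def reelfix(W,x,y,lip):
    d=np.hypot(W[...,0]-x,W[...,1]-y)
    for lo,hi in((lip-.003,lip+.003),):
        q=W[(d<.05)&(W[...,2]>lo)&(W[...,2]<hi)]
        if len(q)<4: print("few",len(q));continue
        (a,b),r=cv2.minEnclosingCircle(q[:,:2].astype(np.float32))
        print(len(q),"mean",q.mean(0).round(4),"circ",round(a,4),round(b,4),round(r,4))
E
python3 - <<'E'
from h import *
W,f,o,T=wcloud();print(o["ee_pos"].round(4)); reelfix(W,.435,-.0765,.126); reelfix(W,.435,-.0765,.137)
cv2.imwrite("pics/w1.png",f[:,:,::-1])
E
```

```text
[ 0.4354 -0.0743  0.2594]
2006 mean [ 0.4372 -0.0745  0.126 ] circ 0.4373 -0.0763 0.0299
571 mean [ 0.4373 -0.0757  0.1367] circ 0.4371 -0.0761 0.0136
```

View pics/w1.png

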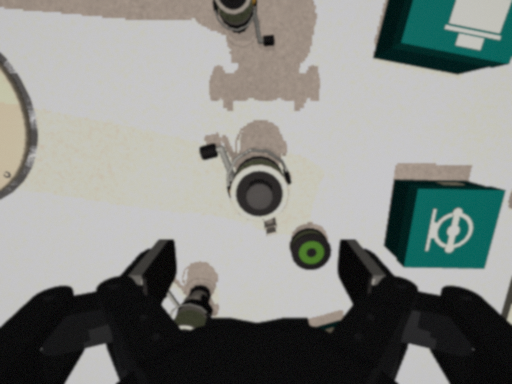

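The wrist view confirms the large reel (spool at (259,192)) is centred near (0.437,-0.076). I descend onto it now.

Emit:
{"op": "arm_command", "data": {
  "increments": [
    [[0,0.1,1.4],0],
    [[0.0,0.1,2.8],0],
    [[0,0.1,4.2],0],
    [[0,0.1,5.2],0],
    [[0,0.1,6.1],0]
  ]
}}

```text
time: 1.9
ee_pos: [0.4336, -0.0789, 0.1055]
tcp_rot: [-180.0, 0.1, -0.1]
wrist_force: [0.7, 0.1, 0.0]
opening: 0.0854
```

```bash
python3 to.py .4365 -.0763 .106 0
```

```text
pos [ 0.4336 -0.0789  0.1055] rpy [-1.7997e+02  8.0000e-02 -9.0000e-02] q6 79.8 open 0.0854 F [0.7 0.1 0. ]
units [ 0.12 -0.1  -0.02] roll -0.02 dist 0.004 rotvec [-0.   0.1 -0.1]
```

Emit:
{"op": "arm_command", "data": {
  "increments": [
    [[0.12,-0.1,0],0],
    [[0.12,-0.1,0],0]
  ]
}}

```text
time: 2.1
ee_pos: [0.4364, -0.0769, 0.1058]
tcp_rot: [-180.0, 0.1, -0.2]
wrist_force: [-0.4, -0.5, -0.1]
opening: 0.0853
```

Emit:
{"op": "arm_command", "data": {
  "increments": [
    [[0,0,0],0],
    [[0,0,0],0],
    [[0,0,0],0],
    [[0,0,0],0],
    [[0,0,0],0]
  ],
  "claw": 1,
  "force": 40
}}

```text
time: 2.6
ee_pos: [0.4372, -0.0771, 0.1076]
tcp_rot: [180.0, -0.0, -0.2]
wrist_force: [-1.2, -0.1, 5.3]
opening: 0.0577
```

```bash
python3 to.py .4365 -.0763 .220 0
```

```text
pos [ 0.4372 -0.0771  0.1076] rpy [ 1.7999e+02 -4.0000e-02 -1.5000e-01] q6 80.2 open 0.0577 F [-1.2 -0.1  5.3]
units [-0.02 -0.03 -4.5 ] roll -0.03 dist 0.112 rotvec [ 0.  -0.  -0.2]
```

Emit:
{"op": "arm_command", "data": {
  "increments": [
    [[0,0,-0.3],0],
    [[0,0,-0.7],0],
    [[0,0,-1.2],0],
    [[0,0,-1.8],0],
    [[0,0,-2.4],0]
  ]
}}

```text
time: 3.1
ee_pos: [0.4372, -0.0771, 0.1691]
tcp_rot: [180.0, -0.1, -0.2]
wrist_force: [0.0, 0.1, -4.8]
opening: 0.0579
```

```bash
python3 to.py .6575 .1453 .220 0; python3 - <<'E'
from workcell import camera
import cv2,numpy as np
c=camera("side");cv2.imwrite("pics/s1.png",c["frame"][:,:,::-1])
E
```

```text
pos [ 0.4372 -0.0771  0.1691] rpy [ 1.7999e+02 -6.0000e-02 -1.6000e-01] q6 80.2 open 0.0579 F [ 0.   0.1 -4.8]
units [ 8.79 -8.92 -2.03] roll -0.03 dist 0.317 rotvec [ 0.  -0.1 -0.2]
```

View pics/s1.png

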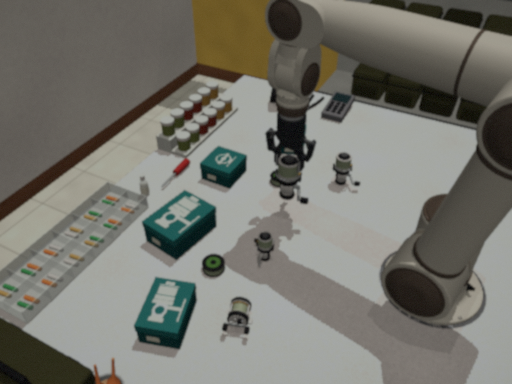

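The large reel is held at (288,170) in the side view, with about 4.8 N of load. I carry it over to its carton.

Emit:
{"op": "arm_command", "data": {
  "increments": [
    [[0.3,-0.3,-0.8],0],
    [[0.9,-0.9,-1.7],0],
    [[1.8,-1.8,-2.1],0],
    [[2.9,-2.9,-2.1],0],
    [[4.0,-4.0,-2.1],0]
  ]
}}

```text
time: 3.65
ee_pos: [0.5393, 0.0235, 0.2255]
tcp_rot: [180.0, -0.3, -0.2]
wrist_force: [0.0, -0.9, -5.1]
opening: 0.0579
```

```bash
python3 to.py .658 .145 .220 0
```

```text
pos [0.5393 0.0235 0.2255] rpy [179.96  -0.34  -0.19] q6 92.7 open 0.0579 F [ 0.  -0.9 -5.1]
units [ 4.73 -4.88  0.24] roll -0.03 dist 0.17 rotvec [ 0.  -0.3 -0.2]
```

Emit:
{"op": "arm_command", "data": {
  "increments": [
    [[1.1,-1.2,0],0],
    [[2.2,-2.3,0],0],
    [[3.3,-3.4,0],0],
    [[4.2,-4.3,0.1],0],
    [[4.7,-4.9,0.2],0]
  ]
}}

```text
time: 4.15
ee_pos: [0.6586, 0.1474, 0.2202]
tcp_rot: [180.0, -0.3, -0.1]
wrist_force: [-1.8, -0.9, -5.2]
opening: 0.0579
```

```bash
python3 to.py .658 .145 .190 0; python3 - <<'E'
from workcell import camera
from h import *
c=camera("top");W=cloud(c);cv2.imwrite("pics/t2.png",cv2.resize(c["frame"][100:230,130:290,::-1],None,fx=4,fy=4))
W,f,o,T=wcloud();cv2.imwrite("pics/w2.png",f[:,:,::-1])
E
```

```text
pos [0.6586 0.1474 0.2202] rpy [ 1.7996e+02 -3.1000e-01 -1.3000e-01] q6 102.8 open 0.0579 F [-1.8 -0.9 -5.2]
units [-0.03  0.1   1.21] roll -0.02 dist 0.03 rotvec [ 0.  -0.3 -0.1]
```

View pics/w2.png

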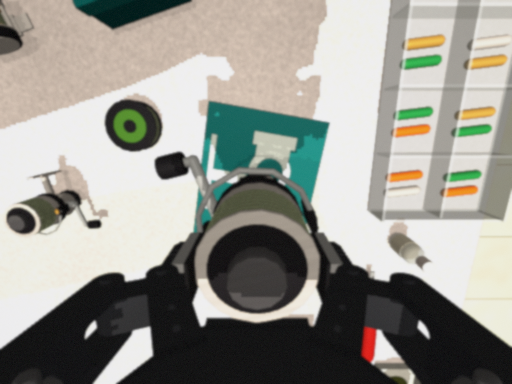

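The reel hangs over the large carton (lid at about (265,150) in the wrist view). I lower it now.

Emit:
{"op": "arm_command", "data": {
  "increments": [
    [[-0.1,0.1,0.4],0],
    [[-0.05,0.1,0.8],0],
    [[-0.05,0.1,1.1],0],
    [[-0.05,0.1,1.3],0],
    [[-0.05,0.1,1.4],0]
  ]
}}

```text
time: 4.75
ee_pos: [0.6569, 0.1449, 0.184]
tcp_rot: [180.0, -0.2, -0.1]
wrist_force: [-1.6, 1.8, 6.2]
opening: 0.0579
```

```bash
python3 to.py .658 .145 .1835 0
```

```text
pos [0.6569 0.1449 0.184 ] rpy [ 1.7996e+02 -2.1000e-01 -9.0000e-02] q6 102.6 open 0.0579 F [-1.6  1.8  6.2]
units [ 0.04 -0.    0.02] roll -0.02 dist 0.001 rotvec [ 0.  -0.2 -0.1]
```

Contact at +6 N. I open the claw.

Emit:
{"op": "arm_command", "data": {
  "increments": [
    [[0,0,0],0],
    [[0,0,0],0],
    [[0,0,0],0],
    [[0,0,0],0],
    [[0,0,0],0]
  ],
  "claw": -1
}}

```text
time: 5.25
ee_pos: [0.657, 0.1449, 0.1844]
tcp_rot: [180.0, -0.2, -0.1]
wrist_force: [0.8, 0.4, -1.0]
opening: 0.0856
```

Emit:
{"op": "arm_command", "data": {
  "increments": [
    [[0,0,-0.5],0],
    [[0,0,-1.3],0],
    [[0,0,-2.1],0],
    [[0,0,-2.8],0],
    [[0,0,-3.2],0]
  ]
}}

```text
time: 5.75
ee_pos: [0.6569, 0.1451, 0.2672]
tcp_rot: [-180.0, -0.4, -0.1]
wrist_force: [0.0, -0.0, 0.1]
opening: 0.0854
```

```bash
python3 to.py .411 .1168 .24 0;python3 - <<'E'
from h import *
W,f,o,T=wcloud();cv2.imwrite("pics/w3.png",f[:,:,::-1])
reelfix(W,.658,.145,.202);reelfix(W,.658,.145,.213)
d=np.hypot(W[...,0]-.41,W[...,1]-.117);reelfix(W,.41,.117,.081)
m=np.abs(W[...,2]-.076)<.006;m&=np.hypot(W[...,0]-.657,W[...,1]-.145)<.12
p=W[m][:,:2].astype(np.float32);print(cv2.minAreaRect(p))
E
```

```text
pos [0.6569 0.1451 0.2672] rpy [-1.7999e+02 -4.0000e-01 -9.0000e-02] q6 102.6 open 0.0854 F [ 0.  -0.   0.1]
units [-9.84  1.15  1.02] roll -0.01 dist 0.249 rotvec [-0.  -0.4 -0.1]
3427 mean [0.6576 0.1503 0.202 ] circ 0.6577 0.1478 0.0302
1013 mean [0.6576 0.1488 0.2127] circ 0.6577 0.1481 0.0138
572 mean [0.4133 0.1186 0.0802] circ 0.4114 0.1173 0.0195
((0.6581279039382935, 0.14481011033058167), (0.1663244068622589, 0.12009342014789581), 80.14445495605469)
```

View pics/w3.png

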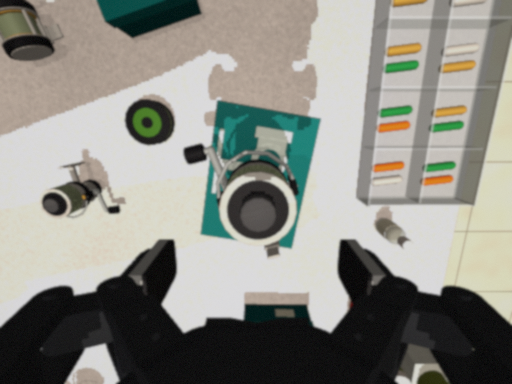

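The large reel stands upright on its lid, 3 mm off centre. Next is the small reel.

Emit:
{"op": "arm_command", "data": {
  "increments": [
    [[-1.8,0.2,0],0],
    [[-3.7,0.4,0],0],
    [[-5.6,0.7,0.3],0],
    [[-7.5,0.9,0.8],0],
    [[-9.2,1.1,1.5],0]
  ]
}}

```text
time: 6.3
ee_pos: [0.4255, 0.1177, 0.2295]
tcp_rot: [-179.9, -0.6, -0.1]
wrist_force: [-1.4, -0.9, 1.7]
opening: 0.0854
```

Emit:
{"op": "arm_command", "data": {
  "increments": [
    [[-0.6,0,1.0],0],
    [[-0.7,0,2.0],0],
    [[-0.7,0,2.4],0],
    [[-0.7,0,2.4],0]
  ]
}}

```text
time: 6.7
ee_pos: [0.4083, 0.1176, 0.1687]
tcp_rot: [-180.0, -0.5, -0.1]
wrist_force: [-0.3, 0.2, -0.0]
opening: 0.0858
```

```bash
python3 to.py .411 .1168 .071 0;python3 - <<'E'
from h import *
W,f,o,T=wcloud();print(o["ee_pos"]);reelfix(W,.41,.117,.081);reelfix(W,.41,.117,.088)
E
python3 to.py .411 .1168 .071 0
```

```text
pos [0.4083 0.1176 0.1687] rpy [-1.7997e+02 -5.2000e-01 -9.0000e-02] q6 106.2 open 0.0858 F [-0.3  0.2 -0. ]
units [0.07 0.04 3.91] roll -0.01 dist 0.098 rotvec [-0.  -0.5 -0.1]
[0.40825431 0.11764397 0.16870399]
1157 mean [0.4111 0.1181 0.0805] circ 0.4112 0.1167 0.0193
328 mean [0.411  0.1173 0.0873] circ 0.4111 0.117 0.0088
pos [0.4088 0.1178 0.1697] rpy [-1.7995e+02 -5.8000e-01 -1.0000e-01] q6 106.2 open 0.0856 F [-0.6 -0.   1. ]
units [0.05 0.04 3.95] roll -0.02 dist 0.099 rotvec [-0.1 -0.6 -0.1]
```

Emit:
{"op": "arm_command", "data": {
  "increments": [
    [[0.1,0,1.2],0],
    [[0.1,0.05,2.4],0],
    [[0.1,0.05,3.3],0],
    [[0.1,0.05,3.85],0],
    [[0.1,0.05,3.9],0]
  ]
}}

```text
time: 7.25
ee_pos: [0.4123, 0.1165, 0.0717]
tcp_rot: [-180.0, -0.5, -0.1]
wrist_force: [-0.5, -0.1, -0.0]
opening: 0.0856
```

Emit:
{"op": "arm_command", "data": {
  "increments": [
    [[0,0,0],0],
    [[0,0,0],0],
    [[0,0,0],0],
    [[0,0,0],0],
    [[0,0,0],0]
  ],
  "claw": 1
}}

```text
time: 7.75
ee_pos: [0.4125, 0.1167, 0.0728]
tcp_rot: [-179.9, -0.6, -0.1]
wrist_force: [-2.3, 0.5, 6.1]
opening: 0.0364
```

Emit:
{"op": "arm_command", "data": {
  "increments": [
    [[0,0,0],0],
    [[0,0,0],0]
  ]
}}

```text
time: 7.95
ee_pos: [0.4127, 0.1167, 0.0731]
tcp_rot: [-179.9, -0.6, -0.1]
wrist_force: [-0.8, 0.3, -1.8]
opening: 0.0363
```

Emit:
{"op": "arm_command", "data": {
  "increments": [
    [[0,0,-0.5],0],
    [[0,0.1,-1.4],0],
    [[0.2,0.7,-2.5],0],
    [[0.5,1.7,-3.4],0],
    [[0.9,3.0,-4.0],0]
  ]
}}

```text
time: 8.45
ee_pos: [0.4345, 0.0414, 0.176]
tcp_rot: [-179.9, -0.7, 0.0]
wrist_force: [0.5, 0.2, -2.5]
opening: 0.0361
```

```bash
python3 to.py .557 -.395 .175 0
```

```text
pos [0.4345 0.0414 0.176 ] rpy [-1.7991e+02 -7.3000e-01  1.0000e-02] q6 95.4 open 0.0361 F [ 0.5  0.2 -2.5]
units [ 4.89 17.46  0.08] roll 0.0 dist 0.453 rotvec [-0.1 -0.7  0. ]
```

Emit:
{"op": "arm_command", "data": {
  "increments": [
    [[0.4,1.6,0],0],
    [[0.9,3.2,0],0],
    [[1.4,5.0,0],0],
    [[1.9,6.8,0],0],
    [[2.4,8.6,0],0]
  ]
}}

```text
time: 8.95
ee_pos: [0.4948, -0.1756, 0.1774]
tcp_rot: [-179.9, -0.8, 0.0]
wrist_force: [1.1, -0.3, -2.6]
opening: 0.0365
```

```bash
python3 to.py .557 -.395 .175 0
```

```text
pos [ 0.4948 -0.1756  0.1774] rpy [-179.92   -0.78    0.  ] q6 70.3 open 0.0365 F [ 1.1 -0.3 -2.6]
units [2.49 8.77 0.12] roll 0.0 dist 0.228 rotvec [-0.1 -0.8  0. ]
```

Emit:
{"op": "arm_command", "data": {
  "increments": [
    [[0.6,2.0,0],0],
    [[1.2,4.1,0],0],
    [[1.7,6.0,0],0],
    [[2.2,7.7,0.1],0],
    [[2.5,8.7,0.1],0]
  ]
}}

```text
time: 9.45
ee_pos: [0.5573, -0.3965, 0.1749]
tcp_rot: [-179.9, -0.7, -0.1]
wrist_force: [0.5, 0.7, -1.5]
opening: 0.0365
```

Emit:
{"op": "arm_command", "data": {
  "increments": [
    [[0,0,0],0]
  ]
}}

```text
time: 9.55
ee_pos: [0.5573, -0.3998, 0.1738]
tcp_rot: [-179.9, -0.7, -0.3]
wrist_force: [-1.3, 0.0, -2.7]
opening: 0.0362
```

```bash
python3 - <<'E'
from h import *
W,f,o,T=wcloud();print(o["ee_pos"]);cv2.imwrite("pics/w4.png",f[:,:,::-1])
z=o["ee_pos"][2]; print("lip z?"); reelfix(W,*o["ee_pos"][:2],z+.081-.0725)
m=np.abs(W[...,2]-.058)<.006;m&=np.hypot(W[...,0]-.557,W[...,1]+.395)<.09
p=W[m][:,:2].astype(np.float32);print(cv2.minAreaRect(p))
E
python3 to.py .557 -.395 .1315 0
```

```text
[ 0.55731048 -0.39977595  0.17376122]
lip z?
3343 mean [ 0.5568 -0.3968  0.1815] circ 0.5571 -0.3927 0.0317
((0.5574223399162292, -0.3956088423728943), (0.08014146983623505, 0.10959150642156601), 18.997854232788086)
pos [ 0.557  -0.3985  0.174 ] rpy [-179.9    -0.67   -0.24] q6 54.5 open 0.0365 F [-0.1 -0.1 -2.3]
units [-0.02 -0.14  1.7 ] roll -0.04 dist 0.043 rotvec [-0.1 -0.7 -0.2]
```

View pics/w4.png

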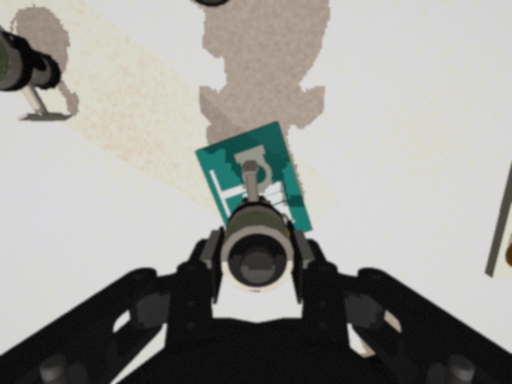

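The small reel is over the small carton (lid at about (258,180) in the wrist view), with the lid's middle at (0.557,-0.3955). I lower it.

Emit:
{"op": "arm_command", "data": {
  "increments": [
    [[0,-0.1,0.5],0],
    [[0,-0.12,1.0],0],
    [[0,-0.12,1.4],0],
    [[0,-0.12,1.6],0],
    [[0,-0.12,1.7],0]
  ]
}}

```text
time: 10.1
ee_pos: [0.5573, -0.3947, 0.1309]
tcp_rot: [-179.9, -0.6, -0.2]
wrist_force: [-2.2, 0.6, 8.8]
opening: 0.0363
```

Emit:
{"op": "arm_command", "data": {
  "increments": [
    [[0,0,0],0],
    [[0,0,0],0],
    [[0,0,0],0],
    [[0,0,0],0],
    [[0,0,0],0]
  ],
  "claw": -1
}}

```text
time: 10.6
ee_pos: [0.5574, -0.3948, 0.1312]
tcp_rot: [-179.9, -0.7, -0.2]
wrist_force: [-0.4, -0.2, 0.2]
opening: 0.0858
```

Emit:
{"op": "arm_command", "data": {
  "increments": [
    [[0,0,-0.5],0],
    [[0,0,-1.3],0],
    [[0,0,-2.2],0],
    [[0,0,-2.8],0],
    [[0,0,-3.2],0]
  ]
}}

```text
time: 11.1
ee_pos: [0.5567, -0.3952, 0.2137]
tcp_rot: [-180.0, -0.8, -0.2]
wrist_force: [-0.6, 0.3, -0.0]
opening: 0.0856
```

```bash
python3 - <<'E'
from h import *
W,f,o,T=wcloud();cv2.imwrite("pics/w5.png",f[:,:,::-1])
reelfix(W,.557,-.3955,.1385);reelfix(W,.557,-.3955,.145)
m=np.abs(W[...,2]-.058)<.006;m&=np.hypot(W[...,0]-.557,W[...,1]+.395)<.09
p=W[m][:,:2].astype(np.float32);print(cv2.minAreaRect(p))
E
python3 to.py .3405 -.280 .19 0
```

```text
1295 mean [ 0.556  -0.3931  0.1385] circ 0.5558 -0.3944 0.0192
369 mean [ 0.556  -0.3938  0.1452] circ 0.556 -0.3942 0.0088
((0.5574069023132324, -0.39575856924057007), (0.0802013948559761, 0.1098739504814148), 19.049776077270508)
pos [ 0.5569 -0.3953  0.2148] rpy [180.    -0.82  -0.21] q6 54.7 open 0.0855 F [ 0.1 -0.8  0.8]
units [-8.69 -4.58  0.87] roll -0.04 dist 0.246 rotvec [ 0.  -0.8 -0.2]
```

View pics/w5.png

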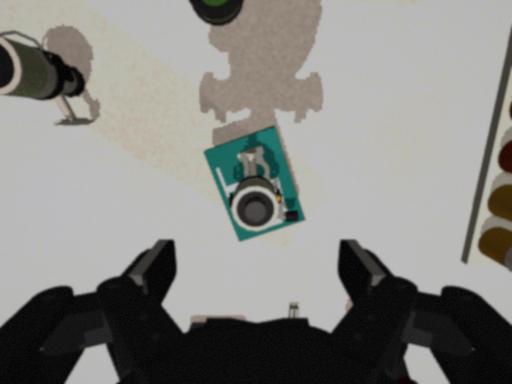

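The small reel stands within 2 mm of its lid's middle. Next is the medium reel.

Emit:
{"op": "arm_command", "data": {
  "increments": [
    [[-1.6,-0.8,0],0],
    [[-3.4,-1.8,0.1],0],
    [[-5.2,-2.7,0.3],0],
    [[-7.0,-3.7,0.6],0],
    [[-8.6,-4.5,0.9],0]
  ]
}}

```text
time: 11.65
ee_pos: [0.3409, -0.2808, 0.1885]
tcp_rot: [180.0, -0.8, -0.2]
wrist_force: [-0.6, -0.4, 1.3]
opening: 0.0852
```

Emit:
{"op": "arm_command", "data": {
  "increments": [
    [[0,0,0],0]
  ]
}}

```text
time: 11.75
ee_pos: [0.3362, -0.2778, 0.187]
tcp_rot: [-179.9, -0.7, -0.2]
wrist_force: [0.8, -1.1, 0.2]
opening: 0.0857
```

```bash
python3 - <<'E'
from h import *
W,f,o,T=wcloud();cv2.imwrite("pics/w6.png",f[:,:,::-1])
reelfix(W,.3405,-.28,.101);reelfix(W,.3405,-.28,.110)
E
python3 to.py .3405 -.280 .087 0
```

```text
1808 mean [ 0.3412 -0.2792  0.1007] circ 0.341 -0.2807 0.0241
515 mean [ 0.3413 -0.2802  0.1093] circ 0.3411 -0.2805 0.011
pos [ 0.3385 -0.2794  0.1881] rpy [-179.99   -0.8    -0.24] q6 50.4 open 0.0855 F [ 1.  -0.9  0.2]
units [0.02 0.02 4.05] roll -0.04 dist 0.101 rotvec [-0.  -0.8 -0.2]
```

View pics/w6.png

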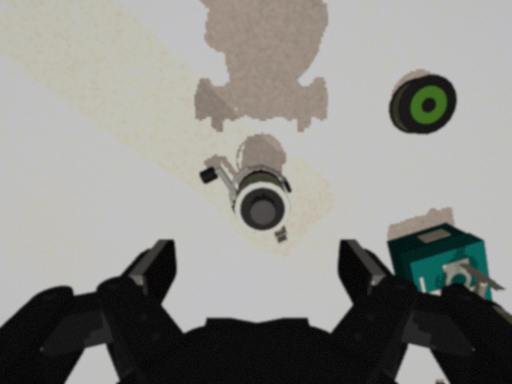

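Emit:
{"op": "arm_command", "data": {
  "increments": [
    [[0.08,0.05,1.2],0],
    [[0.05,0.05,2.4],0],
    [[0.04,0.05,3.4],0],
    [[0.04,0.05,3.9],0],
    [[0.04,0.05,4.05],0]
  ]
}}

```text
time: 12.3
ee_pos: [0.341, -0.2806, 0.0858]
tcp_rot: [-179.9, -0.7, -0.2]
wrist_force: [-0.8, -0.3, 0.9]
opening: 0.085
```

Emit:
{"op": "arm_command", "data": {
  "increments": [
    [[0,0,0],0],
    [[0,0,0],0],
    [[0,0,0],0],
    [[0,0,0],0],
    [[0,0,0],0]
  ],
  "claw": 1
}}

```text
time: 12.8
ee_pos: [0.3415, -0.2811, 0.0872]
tcp_rot: [180.0, -0.8, -0.2]
wrist_force: [-0.4, 0.8, 5.4]
opening: 0.0459
```

Emit:
{"op": "arm_command", "data": {
  "increments": [
    [[0,0,0],0],
    [[0,0,0],0]
  ]
}}

```text
time: 13.0
ee_pos: [0.3416, -0.2811, 0.0874]
tcp_rot: [180.0, -0.8, -0.2]
wrist_force: [0.4, -0.5, -2.0]
opening: 0.0461
```

Emit:
{"op": "arm_command", "data": {
  "increments": [
    [[0,0,-0.5],0],
    [[0.1,-0.2,-1.4],0],
    [[0.3,-0.9,-2.6],0],
    [[0.6,-2.1,-3.7],0],
    [[0.9,-3.5,-4.5],0]
  ]
}}

```text
time: 13.5
ee_pos: [0.363, -0.1933, 0.2027]
tcp_rot: [179.9, -0.9, -0.3]
wrist_force: [0.1, -0.3, -2.2]
opening: 0.046
```

```bash
python3 to.py .521 .3975 .2 0
```

```text
pos [ 0.363  -0.1933  0.2027] rpy [179.93  -0.92  -0.34] q6 62.1 open 0.046 F [ 0.1 -0.3 -2.2]
units [  6.18 -23.67   0.18] roll -0.06 dist 0.612 rotvec [ 0.1 -0.9 -0.3]
```

Emit:
{"op": "arm_command", "data": {
  "increments": [
    [[0.4,-1.7,0],0],
    [[0.9,-3.4,0],0],
    [[1.4,-5.2,0],0],
    [[1.8,-7.0,0],0],
    [[2.3,-8.8,0],0]
  ]
}}

```text
time: 14.0
ee_pos: [0.4217, 0.0283, 0.2044]
tcp_rot: [179.9, -1.0, -0.3]
wrist_force: [1.4, -1.6, -2.8]
opening: 0.0457
```

```bash
python3 to.py .521 .3975 .2 0
```

```text
pos [0.4217 0.0283 0.2044] rpy [179.93  -0.99  -0.34] q6 94.3 open 0.0457 F [ 1.4 -1.6 -2.8]
units [  3.88 -14.79   0.23] roll -0.06 dist 0.382 rotvec [ 0.1 -1.  -0.3]
```

Emit:
{"op": "arm_command", "data": {
  "increments": [
    [[0.5,-1.8,0],0],
    [[0.9,-3.6,0],0],
    [[1.4,-5.4,0],0],
    [[1.9,-7.2,0],0],
    [[2.4,-9.0,0],0]
  ]
}}

```text
time: 14.5
ee_pos: [0.4832, 0.2551, 0.206]
tcp_rot: [179.9, -1.0, -0.3]
wrist_force: [1.2, -0.8, -2.1]
opening: 0.046
```

```bash
python3 to.py .521 .3975 .2 0
```

```text
pos [0.4832 0.2551 0.206 ] rpy [179.95  -1.02  -0.32] q6 118.4 open 0.046 F [ 1.2 -0.8 -2.1]
units [ 1.48 -5.7   0.26] roll -0.05 dist 0.147 rotvec [ 0.1 -1.  -0.3]
```

Emit:
{"op": "arm_command", "data": {
  "increments": [
    [[0.5,-1.8,0],0],
    [[0.9,-3.4,0],0],
    [[1.3,-4.7,0.1],0],
    [[1.5,-5.5,0.2],0],
    [[1.5,-5.7,0.3],0]
  ]
}}

```text
time: 15.0
ee_pos: [0.5216, 0.3994, 0.1983]
tcp_rot: [179.9, -1.0, -0.2]
wrist_force: [-0.5, -0.6, -2.4]
opening: 0.046
```

Emit:
{"op": "arm_command", "data": {
  "increments": [
    [[0,0,0],0]
  ]
}}

```text
time: 15.1
ee_pos: [0.5213, 0.3997, 0.1979]
tcp_rot: [179.9, -0.9, -0.2]
wrist_force: [0.6, -0.2, -2.6]
opening: 0.0459
```

```bash
python3 - <<'E'
from h import *
W,f,o,T=wcloud();print(o["ee_pos"]);cv2.imwrite("pics/w7.png",f[:,:,::-1])
z=o["ee_pos"][2]; reelfix(W,*o["ee_pos"][:2],z+.101-.0874)
m=np.abs(W[...,2]-.066)<.006;m&=np.hypot(W[...,0]-.521,W[...,1]-.3975)<.11
p=W[m][:,:2].astype(np.float32);print(cv2.minAreaRect(p))
E
python3 to.py .521 .3975 .1535 0
```

```text
[0.52125816 0.39967666 0.19788855]
5428 mean [0.5206 0.4033 0.2113] circ 0.5208 0.4067 0.0368
((0.5213752388954163, 0.3984261751174927), (0.10036951303482056, 0.1355297863483429), 16.756206512451172)
pos [0.5213 0.3993 0.1981] rpy [179.89  -0.92  -0.19] q6 127.9 open 0.0459 F [ 0.3 -0.1 -2.9]
units [-0.04  0.07  1.78] roll -0.03 dist 0.045 rotvec [ 0.1 -0.9 -0.2]
```

View pics/w7.png

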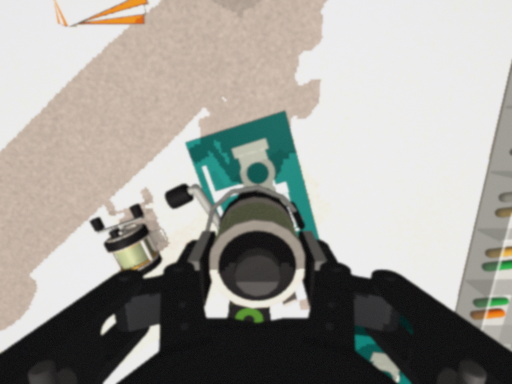

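The medium reel is over the medium carton (lid at about (255,165) in the wrist view). I lower it.

Emit:
{"op": "arm_command", "data": {
  "increments": [
    [[0,0.07,0.5],0],
    [[0,0.07,1.0],0],
    [[0,0.07,1.4],0],
    [[0,0.07,1.65],0],
    [[0,0.07,1.78],0]
  ]
}}

```text
time: 15.65
ee_pos: [0.5219, 0.3971, 0.1532]
tcp_rot: [179.9, -0.9, -0.2]
wrist_force: [-2.9, -2.3, 16.0]
opening: 0.0457
```

Emit:
{"op": "arm_command", "data": {
  "increments": [
    [[0,0,0.05],0]
  ]
}}

```text
time: 15.75
ee_pos: [0.5219, 0.3971, 0.1533]
tcp_rot: [179.9, -1.0, -0.2]
wrist_force: [-3.3, -1.1, 10.8]
opening: 0.0459
```

Emit:
{"op": "arm_command", "data": {
  "increments": [
    [[0,0,0],0],
    [[0,0,0],0],
    [[0,0,0],0],
    [[0,0,0],0],
    [[0,0,0],0]
  ],
  "claw": -1
}}

```text
time: 16.25
ee_pos: [0.5219, 0.3971, 0.1532]
tcp_rot: [179.9, -1.0, -0.2]
wrist_force: [0.3, 0.6, -0.5]
opening: 0.0854
```

Emit:
{"op": "arm_command", "data": {
  "increments": [
    [[0,0,-0.5],0],
    [[0,0,-1.3],0],
    [[0,0,-2.2],0],
    [[0,0,-2.8],0],
    [[0,0,-3.2],0]
  ]
}}

```text
time: 16.75
ee_pos: [0.5208, 0.3974, 0.2356]
tcp_rot: [-180.0, -1.1, -0.2]
wrist_force: [0.7, 0.2, -0.3]
opening: 0.0854
```

```bash
python3 - <<'E'
from h import *
W,f,o,T=wcloud();cv2.imwrite("pics/w8.png",f[:,:,::-1])
reelfix(W,.5215,.397,.167);reelfix(W,.5215,.397,.176)
m=np.abs(W[...,2]-.066)<.006;m&=np.hypot(W[...,0]-.521,W[...,1]-.3975)<.11
p=W[m][:,:2].astype(np.float32);print(cv2.minAreaRect(p))
# round
m=(np.hypot(W[...,0]-.376,W[...,1]-.319)<.055)&(W[...,2]>.047);q=W[m][:,:2].astype(np.float32);print(len(q),cv2.minAreaRect(q))
E
python3 to.py .376 .319 .24 17
```

```text
2105 mean [0.522  0.3988 0.1667] circ 0.5221 0.3971 0.024
608 mean [0.522  0.3978 0.1753] circ 0.5221 0.3971 0.0111
((0.5218369364738464, 0.39712849259376526), (0.10019536316394806, 0.13821028172969818), 16.77128028869629)
573 ((0.3750903308391571, 0.3223022520542145), (0.03848546743392944, 0.04490477591753006), 19.06510353088379)
pos [0.5209 0.3975 0.2366] rpy [-179.94   -1.11   -0.21] q6 127.8 open 0.0854 F [ 0.3 -0.   1.4]
units [-5.78  3.16 -0.25] roll -2.87 dist 0.165 rotvec [  0.1  -1.1 -17.2]
```

View pics/w8.png

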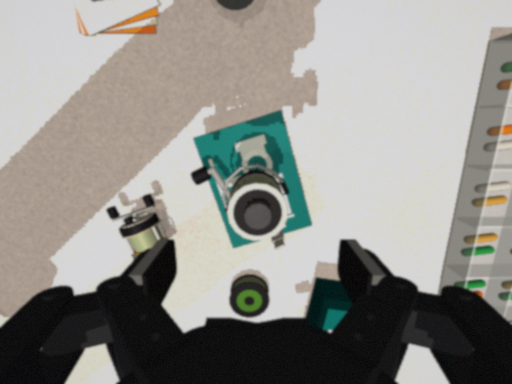

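The medium reel is centred on its lid. Now the round reel, moving above it with yaw 17.

Emit:
{"op": "arm_command", "data": {
  "increments": [
    [[-0.9,0.5,0],-0.4],
    [[-2.3,1.2,0],-1.1],
    [[-3.8,2.1,0.4],-1.9],
    [[-5.1,2.8,0.9],-2.6],
    [[-5.8,3.2,1.4],-2.9]
  ]
}}

```text
time: 17.3
ee_pos: [0.3742, 0.3168, 0.1984]
tcp_rot: [179.7, -1.1, 17.4]
wrist_force: [1.3, 0.5, 1.4]
opening: 0.0856
```

Emit:
{"op": "arm_command", "data": {
  "increments": [
    [[0,0,0],0]
  ]
}}

```text
time: 17.4
ee_pos: [0.3722, 0.3156, 0.1973]
tcp_rot: [179.7, -1.0, 17.4]
wrist_force: [1.6, 0.3, -0.4]
opening: 0.0854
```

```bash
python3 - <<'E'
from h import *
W,f,o,T=wcloud();print(o["ee_pos"],o["tcp_rot"]);cv2.imwrite("pics/w9.png",f[:,:,::-1])
for zl in (.048,.05,.052):
    m=(np.hypot(W[...,0]-.376,W[...,1]-.319)<.055)&(W[...,2]>zl);q=W[m][:,:2].astype(np.float32);print(len(q),cv2.minAreaRect(q))
np.save("pics/w9.npy",W)
E
python3 to.py .376 .319 .025 17
```

```text
[0.37220283 0.31556414 0.1973328 ] [179.68472533  -0.97657109  17.44268354]
30227 ((0.37659189105033875, 0.3181881904602051), (0.10938242822885513, 0.05226302519440651), 19.096115112304688)
29840 ((0.37653669714927673, 0.31806182861328125), (0.10944230854511261, 0.05200248211622238), 16.85833168029785)
29649 ((0.37639325857162476, 0.3179774582386017), (0.1096271350979805, 0.05139187350869179), 14.007619857788086)
pos [0.3733 0.3163 0.1983] rpy [179.72  -1.05  17.38] q6 113.3 open 0.0856 F [ 0.8 -0.2  1.3]
units [ 0.01 -0.11  6.93] roll 0.06 dist 0.173 rotvec [ 0.3 -1.1  0.4]
```

View pics/w9.png

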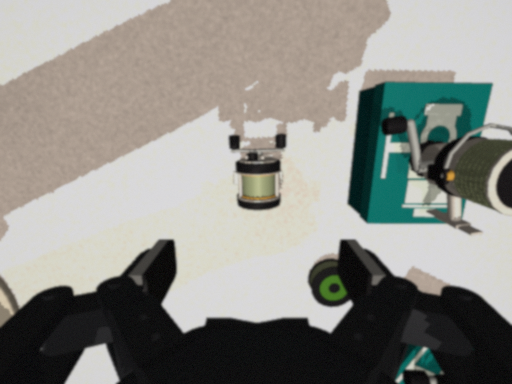

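```bash
python3 - <<'E'
from h import *
W=np.load("pics/w9.npy")
g=(np.hypot(W[...,0]-.376,W[...,1]-.319)<.07)&(W[...,2]<.075)
for zl in (.046,.05,.053):
    m=g&(W[...,2]>zl);q=W[m][:,:2].astype(np.float32);print(len(q),cv2.minAreaRect(q),W[m][:,2].max())
for a in (14,16,17,18,20):
    a_=np.radians(a);e=np.array([-np.sin(a_),np.cos(a_)]);f=np.array([np.cos(a_),np.sin(a_)])
    q=W[g&(W[...,2]>.045)][:,:2];n=q@e
    # plate bars: x-range for near plate/far plate
    A=q[n<np.percentile(n,10)];B=q[n>np.percentile(n,90)]
    print(a,"y",np.percentile(n,[1,99]).round(4),"x lo/hi plates",np.percentile(A@f,[2,98]).round(4),np.percentile(B@f,[2,98]).round(4))
E
```

```text
1389 ((0.3750419020652771, 0.32043272256851196), (0.03992265462875366, 0.05747661367058754), 18.098054885864258) 0.05667781572375771
734 ((0.37627020478248596, 0.31804680824279785), (0.03217700123786926, 0.05218768119812012), 18.386011123657227) 0.05667781572375771
411 ((0.3760922849178314, 0.3187435567378998), (0.024700237438082695, 0.04930291324853897), 16.781572341918945) 0.05667781572375771
14 y [0.1928 0.2443] x lo/hi plates [0.424  0.4614] [0.4263 0.4577]
16 y [0.1775 0.2284] x lo/hi plates [0.4306 0.4687] [0.4314 0.4658]
17 y [0.1698 0.2205] x lo/hi plates [0.4338 0.4718] [0.4343 0.4696]
18 y [0.162  0.2125] x lo/hi plates [0.4367 0.4748] [0.4379 0.4733]
20 y [0.1461 0.1966] x lo/hi plates [0.4421 0.4803] [0.444  0.4794]
```

Centre is (0.376,0.3185) and yaw is about 17.3°, so the jaws are aligned. I descend.

Emit:
{"op": "arm_command", "data": {
  "increments": [
    [[0.05,-0.1,1.5],0],
    [[0.05,-0.1,3.0],0],
    [[0.02,-0.1,4.5],0],
    [[0.01,-0.1,5.8],0],
    [[0.01,-0.1,6.6],0]
  ]
}}

```text
time: 17.95
ee_pos: [0.3761, 0.3188, 0.0309]
tcp_rot: [179.7, -0.9, 17.3]
wrist_force: [-0.5, -0.0, 0.1]
opening: 0.0853
```

```bash
python3 to.py .376 .3185 .025 17.3
```

```text
pos [0.3761 0.3188 0.0309] rpy [179.66  -0.93  17.32] q6 113.3 open 0.0853 F [-0.5 -0.   0.1]
units [-0.01  0.01  0.24] roll 0.0 dist 0.006 rotvec [ 0.3 -0.9  0. ]
```

Emit:
{"op": "arm_command", "data": {
  "increments": [
    [[0,0,0.24],0],
    [[0,0,0.24],0]
  ]
}}

```text
time: 18.15
ee_pos: [0.3766, 0.3188, 0.0243]
tcp_rot: [179.6, -0.9, 17.3]
wrist_force: [0.2, -1.1, 0.3]
opening: 0.0855
```

Emit:
{"op": "arm_command", "data": {
  "increments": [
    [[0,0,0],0],
    [[0,0,0],0],
    [[0,0,0],0],
    [[0,0,0],0],
    [[0,0,0],0]
  ],
  "claw": 1
}}

```text
time: 18.65
ee_pos: [0.377, 0.3193, 0.0255]
tcp_rot: [179.7, -0.9, 17.3]
wrist_force: [-0.6, -0.2, 6.7]
opening: 0.0369
```

Emit:
{"op": "arm_command", "data": {
  "increments": [
    [[0,0,0],0],
    [[0,0,0],0]
  ]
}}

```text
time: 18.85
ee_pos: [0.377, 0.3193, 0.0255]
tcp_rot: [179.7, -1.0, 17.3]
wrist_force: [-0.3, 0.8, 0.7]
opening: 0.0369
```

The opening of 37 mm means the pads went between the plates onto the spool itself. I lift a little and check.

Emit:
{"op": "arm_command", "data": {
  "increments": [
    [[0,0,-0.1],0],
    [[0,0,-0.3],0],
    [[0,0,-0.6],0],
    [[0,0,-0.9],0],
    [[0,0,-1.2],0]
  ]
}}

```text
time: 19.35
ee_pos: [0.3766, 0.3194, 0.0564]
tcp_rot: [179.7, -1.0, 17.3]
wrist_force: [-0.2, -0.1, -2.5]
opening: 0.0368
```

```bash
python3 to.py .4 .1 .14 17.3; python3 - <<'E'
from h import *
from workcell import camera
c=camera("side");cv2.imwrite("pics/s10.png",cv2.resize(c["frame"][230:370,150:330,::-1],None,fx=4,fy=4,interpolation=cv2.INTER_CUBIC))
W,f,o,T=wcloud();cv2.imwrite("pics/w10.png",f[:,:,::-1])
E
```

```text
pos [0.3766 0.3194 0.0564] rpy [179.68  -0.98  17.27] q6 113.4 open 0.0368 F [-0.2 -0.1 -2.5]
units [-1.65  8.68 -3.32] roll -0.0 dist 0.236 rotvec [ 0.3 -1.  -0. ]
```

View pics/s10.png

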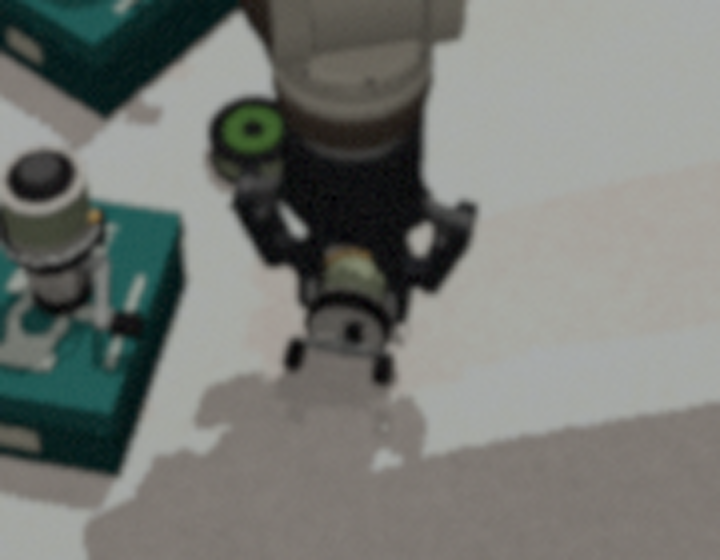

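View pics/w10.png

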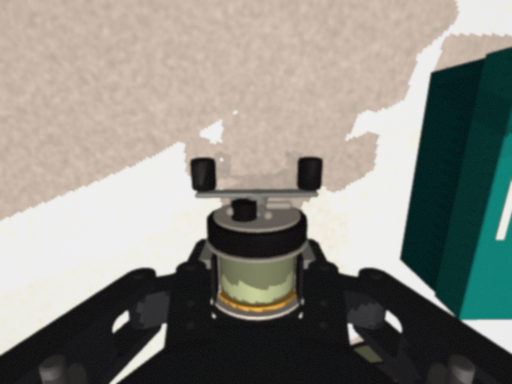

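The reel hangs level (crank at (255,175) in the wrist view), carrying about 2.5 N. I carry it on a route clear of the large reel.

Emit:
{"op": "arm_command", "data": {
  "increments": [
    [[-0.1,0.4,-1.0],0],
    [[-0.2,1.3,-2.2],0],
    [[-0.4,2.6,-3.0],0],
    [[-0.6,4.2,-3.4],0],
    [[-0.8,5.9,-3.5],0]
  ]
}}

```text
time: 19.95
ee_pos: [0.4005, 0.1721, 0.1465]
tcp_rot: [179.7, -1.2, 17.4]
wrist_force: [1.3, -0.3, -2.9]
opening: 0.0366
```

```bash
python3 to.py .47 -.06 .145 17.3
```

```text
pos [0.4005 0.1721 0.1465] rpy [179.74  -1.21  17.36] q6 96.1 open 0.0366 F [ 1.3 -0.3 -2.9]
units [-0.12  9.69  0.1 ] roll 0.01 dist 0.242 rotvec [ 0.3 -1.2  0.1]
```

Emit:
{"op": "arm_command", "data": {
  "increments": [
    [[0,1.7,0],0],
    [[0,3.5,0],0],
    [[0,5.4,0],0],
    [[0,7.3,0],0],
    [[0.3,9.0,0],0]
  ]
}}

```text
time: 20.45
ee_pos: [0.4747, -0.0427, 0.1479]
tcp_rot: [179.7, -1.2, 17.3]
wrist_force: [0.8, 1.1, -2.9]
opening: 0.0367
```

```bash
python3 to.py .6885 -.142 .145 17.3
```

```text
pos [ 0.4747 -0.0427  0.1479] rpy [179.72  -1.24  17.31] q6 67.4 open 0.0367 F [ 0.8  1.1 -2.9]
units [6.98 6.33 0.3 ] roll 0.0 dist 0.236 rotvec [ 0.3 -1.2  0. ]
```

Emit:
{"op": "arm_command", "data": {
  "increments": [
    [[1.1,1.4,0],0],
    [[2.7,2.7,0.1],0],
    [[4.3,4.1,0.1],0],
    [[5.8,5.3,0.2],0],
    [[6.8,6.2,0.3],0]
  ]
}}

```text
time: 20.95
ee_pos: [0.6854, -0.1413, 0.1437]
tcp_rot: [179.7, -1.2, 17.3]
wrist_force: [-0.9, 0.2, -1.9]
opening: 0.0368
```

Emit:
{"op": "arm_command", "data": {
  "increments": [
    [[0.2,0.1,0],0],
    [[0.2,0.1,0],0]
  ]
}}

```text
time: 21.15
ee_pos: [0.6913, -0.1426, 0.1418]
tcp_rot: [179.8, -1.1, 17.3]
wrist_force: [-1.1, -0.2, -3.1]
opening: 0.0368
```

```bash
python3 - <<'E'
from h import *
W,f,o,T=wcloud();print(o["ee_pos"]);cv2.imwrite("pics/w11.png",f[:,:,::-1])
m=np.abs(W[...,2]-.064)<.006;m&=np.hypot(W[...,0]-.688,W[...,1]+.142)<.1
p=W[m][:,:2].astype(np.float32);print(len(p),cv2.minAreaRect(p))
E
python3 to.py .6885 -.142 .0897 17.3
```

```text
[ 0.69128158 -0.14261104  0.14177289]
8218 ((0.6888964176177979, -0.14180217683315277), (0.10995783656835556, 0.11045549064874649), 88.8912353515625)
pos [ 0.6905 -0.1421  0.1428] rpy [179.78  -1.14  17.28] q6 61.0 open 0.0371 F [ 0.4 -0.6 -2.8]
units [-0.12 -0.04  2.12] roll -0.0 dist 0.053 rotvec [ 0.2 -1.1 -0. ]
```

View pics/w11.png

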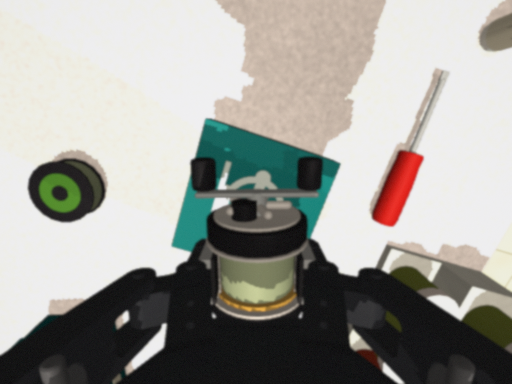

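The round reel is over the square carton (lid at about (255,190) in the wrist view), with the lid's middle at (0.689,-0.142). I lower it.

Emit:
{"op": "arm_command", "data": {
  "increments": [
    [[-0.05,-0.03,0.6],0],
    [[-0.1,-0.03,1.2],0],
    [[-0.1,-0.03,1.7],0],
    [[-0.1,-0.03,1.95],0],
    [[-0.1,-0.03,2.08],0]
  ]
}}

```text
time: 21.7
ee_pos: [0.6885, -0.1417, 0.0907]
tcp_rot: [179.8, -1.1, 17.3]
wrist_force: [0.2, 0.4, -3.3]
opening: 0.0366
```

Emit:
{"op": "arm_command", "data": {
  "increments": [
    [[0,0,0.03],0]
  ]
}}

```text
time: 21.8
ee_pos: [0.6884, -0.1416, 0.0902]
tcp_rot: [179.8, -1.1, 17.3]
wrist_force: [-0.2, 0.8, -2.3]
opening: 0.0369
```

Not in contact yet, so I go about 1 mm further.

Emit:
{"op": "arm_command", "data": {
  "increments": [
    [[0,0,0.03],0],
    [[0,0,0.06],0],
    [[0,0,0.06],0]
  ]
}}

```text
time: 22.1
ee_pos: [0.6887, -0.1416, 0.0897]
tcp_rot: [179.8, -1.2, 17.3]
wrist_force: [-0.7, 0.2, 0.9]
opening: 0.0369
```

Emit:
{"op": "arm_command", "data": {
  "increments": [
    [[0,0,0],0],
    [[0,0,0],0],
    [[0,0,0],0],
    [[0,0,0],0],
    [[0,0,0],0]
  ],
  "claw": -1
}}

```text
time: 22.6
ee_pos: [0.6887, -0.1416, 0.0897]
tcp_rot: [179.7, -1.2, 17.3]
wrist_force: [-0.3, 0.2, -0.3]
opening: 0.0854
```

Emit:
{"op": "arm_command", "data": {
  "increments": [
    [[0,0,-0.4],0],
    [[0,0,-1.2],0],
    [[0,0,-2.2],0],
    [[0,0,-3.4],0],
    [[0,0,-4.4],0]
  ]
}}

```text
time: 23.1
ee_pos: [0.6864, -0.1419, 0.2022]
tcp_rot: [179.7, -1.3, 17.3]
wrist_force: [-0.8, 0.4, -0.1]
opening: 0.0853
```

```bash
python3 - <<'E'
from h import *
W,f,o,T=wcloud();print(o["ee_pos"]);cv2.imwrite("pics/w12.png",f[:,:,::-1])
m=np.abs(W[...,2]-.064)<.006;m&=np.hypot(W[...,0]-.688,W[...,1]+.142)<.1
p=W[m][:,:2].astype(np.float32);print(len(p),cv2.minAreaRect(p))
g=(np.hypot(W[...,0]-.689,W[...,1]+.142)<.06)&(W[...,2]<.13)
for zl in(.112,.115,.117):
    q=W[g&(W[...,2]>zl)];print(len(q),cv2.minAreaRect(q[:,:2].astype(np.float32)),q[:,2].max())
E
python3 to.py .45 0 .25 17.3
```

```text
[ 0.68638767 -0.14185214  0.20221562]
6876 ((0.6888970136642456, -0.14189943671226501), (0.1101803258061409, 0.11017322540283203), 88.81832885742188)
1702 ((0.6883235573768616, -0.14180907607078552), (0.03814857080578804, 0.05115393549203873), 18.575965881347656) 0.12089116946246782
982 ((0.6882780194282532, -0.14200054109096527), (0.029591437429189682, 0.05083974078297615), 18.50535011291504) 0.12089116946246782
631 ((0.6886053085327148, -0.14231932163238525), (0.02616111747920513, 0.049492478370666504), 16.83366584777832) 0.12089116946246782
pos [ 0.6871 -0.142   0.2069] rpy [179.56  -1.55  17.3 ] q6 60.9 open 0.0855 F [ 0.5 -0.2  3.8]
units [-7.32 -8.23 -1.98] roll -0.0 dist 0.28 rotvec [ 0.4 -1.5 -0. ]
```

View pics/w12.png

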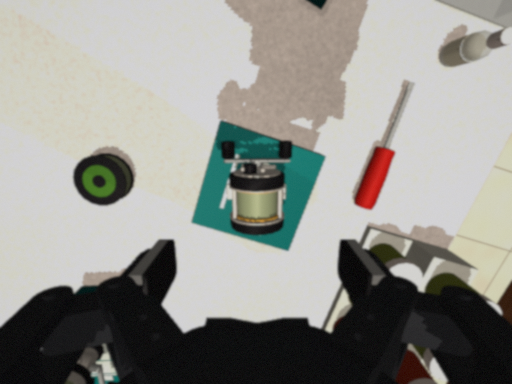

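The round reel is centred to about 1 mm. I back the arm off for a final overall check.

Emit:
{"op": "arm_command", "data": {
  "increments": [
    [[-0.9,-1.0,-0.8],0],
    [[-2.4,-2.6,-1.5],0],
    [[-4.0,-4.3,-2.0],0],
    [[-5.5,-6.0,-2.0],0],
    [[-6.6,-7.4,-2.0],0]
  ]
}}

```text
time: 23.65
ee_pos: [0.4866, -0.0238, 0.2522]
tcp_rot: [179.5, -1.7, 17.3]
wrist_force: [-0.2, -0.4, 1.9]
opening: 0.0855
```

```bash
python3 to.py .33 0 .25 17
```

```text
pos [ 0.4866 -0.0238  0.2522] rpy [179.52  -1.66  17.27] q6 69.9 open 0.0855 F [-0.2 -0.4  1.9]
units [-5.7  -2.77 -0.1 ] roll 0.04 dist 0.158 rotvec [ 0.5 -1.7  0.3]
```

Emit:
{"op": "arm_command", "data": {
  "increments": [
    [[-1.5,-0.7,0],0],
    [[-3,-1.5,0],0],
    [[-4.5,-2.2,0],0],
    [[-5.5,-2.7,0],0],
    [[-5.7,-2.8,0],0]
  ]
}}

```text
time: 24.15
ee_pos: [0.3278, 0.0011, 0.2488]
tcp_rot: [179.5, -1.8, 17.3]
wrist_force: [1.1, 0.1, 0.4]
opening: 0.0853
```

Emit:
{"op": "arm_command", "data": {
  "increments": [
    [[0,0,0],0],
    [[0,0,0],0],
    [[0,0,0],0]
  ]
}}

```text
time: 24.45
ee_pos: [0.3285, 0.001, 0.2488]
tcp_rot: [179.5, -1.8, 17.3]
wrist_force: [-1.1, 0.9, 0.3]
opening: 0.0855
```

```bash
python3 - <<'E'
from h import *
from workcell import camera,get_obs
c=camera("top");W=cloud(c);cv2.imwrite("pics/t13.png",c["frame"][:,:,::-1])
s=camera("side");cv2.imwrite("pics/s13.png",s["frame"][:,:,::-1]);Ws=cloud(s)
for nm,x,y,l,bx in(("large",.6557,.1447,.202,(.6555,.1447)),("small",.554,-.395,.139,(.5551,-.3957)),("medium",.52,.397,.167,(.5191,.3969)),("round",.686,-.142,.117,(.6865,-.1426)),("la",.51,.212,.024,(.5095,.2120)),("lb",.513,-.194,.024,(.5132,-.1940))):
    print(nm,"box/start",bx);reelfix(W,x,y,l);reelfix(Ws,x,y,l)
print(get_obs()["ee_pos"],get_obs()["qd"].round(2))
E
```

```text
large box/start (0.6555, 0.1447)
295 mean [0.654  0.147  0.2017] circ 0.6551 0.1474 0.0296
188 mean [0.6528 0.1531 0.2022] circ 0.658 0.1494 0.0311
small box/start (0.5551, -0.3957)
110 mean [ 0.5526 -0.3936  0.1385] circ 0.5533 -0.3946 0.0186
39 mean [ 0.556  -0.3902  0.1386] circ 0.5568 -0.3942 0.019
medium box/start (0.5191, 0.3969)
183 mean [0.5194 0.3955 0.1669] circ 0.5198 0.3965 0.024
229 mean [0.519  0.4003 0.1669] circ 0.5209 0.3979 0.0253
round box/start (0.6865, -0.1426)
96 mean [ 0.6842 -0.1409  0.1167] circ 0.6852 -0.1423 0.0288
66 mean [ 0.6877 -0.1368  0.1165] circ 0.6905 -0.1405 0.0307
la box/start (0.5095, 0.212)
262 mean [0.5097 0.2114 0.0237] circ 0.5094 0.2116 0.0297
291 mean [0.5118 0.2135 0.024 ] circ 0.5114 0.2126 0.0307
lb box/start (0.5132, -0.194)
272 mean [ 0.5143 -0.1934  0.0238] circ 0.5138 -0.1936 0.0299
156 mean [ 0.5155 -0.1924  0.0238] circ 0.5169 -0.1928 0.032
[0.32837521 0.00097275 0.24856782] [ 0.03 -0.04 -0.3   0.19 -0.01  0.02]
```

View pics/t13.png

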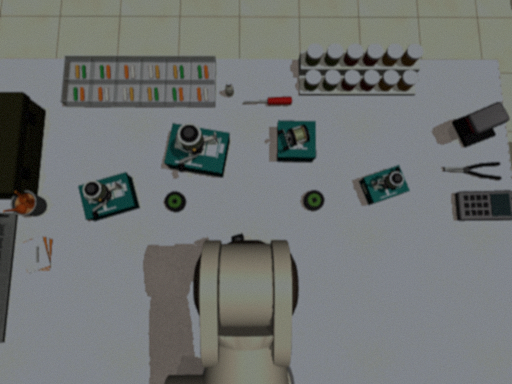

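View pics/s13.png

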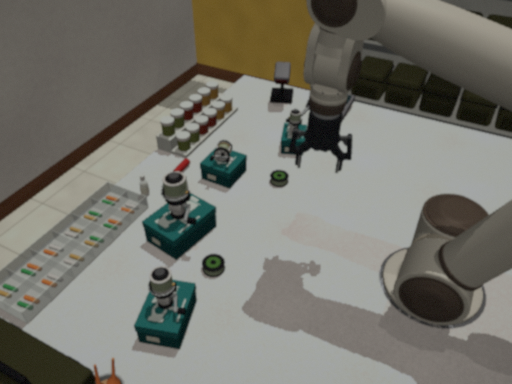

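All four reels stand on their own cartons, at (190,135), (93,190), (395,180) and (297,138) in the top view. Both spools of line are still at (175,201) and (313,200). I hand the job in.

```bash
python3 -c "
from workcell import job_done
print(job_done())"
```

```text
the job is handed in; nothing more can be done
None
```

I moved the large, small, medium and round reels, in that order, onto their own cartons and handed the job in at about 24.6 s.

**Placement:** Each reel stands upright and released, with its point within about 3 mm of the middle of its lid; the large reel is the farthest off, and the limit is 15 mm. Lip heights matched the expected values to within 1 mm.

**Spools of line:** In the top camera both are within about 1 mm of where they started. The arm was parked clear of everything.

**Where readings disagreed:** The top and side cameras differ by 2–5 mm in absolute position. I judged the placements by comparing each reel with its lid in the same camera. The round reel was gripped on its spool between the plates (37 mm opening) rather than across the plates at 50 mm. It stayed level and came to rest centred.

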